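Fit the handle to the embossing press, release its safety catch and hold the lever down

TASK

The card is already lying in the desk embossing press. First take the press's loose handle out of its parking block and stand it fully down in the lever's socket, then flip the safety catch over to the side, and then pull the handle down towards the front of the press (the side where the card sticks out and the catch has its tab) as far as the lever goes. Finish while still holding the handle there with the gripper, for the lever springs back if it is let go, and leave the other things on the desk where they are.

Things in the scene. Friction and masses are not known exactly. Their poses are not given: they have to be found in the camera images.
- press: Grey desk embossing press, fixed. Base plate 200 (x) x 170 (y) x 12 mm, origin under its middle on the desk top; x points front to back, y to the column's side, z up. Column and head: x -55..90, y 0..75, top z 96 mm. Lever pivot at (30, -45, 45) mm, catch in front of the lever on the line y = -45 mm. Highest part without handle: the socket, 110 mm.
- lever (a joint): Lever, rad: 0 = socket upright (start), grows as its top leans forward (press -x), stop at 0.65. Pivot axis parallel to the press's y, 12 mm below the socket floor. A spring drives it back to 0 (0.36 N m at 0, 0.75 N m at the stop: 3 to 6 N at the handle's grip). The upright catch blocks it after about 0.06 rad.
- socket_mouth (a point): Centre of the top opening of the lever's socket: round hole 20 mm wide with a 4 mm bevelled mouth, 53 mm deep, in a 36 x 36 mm steel block. Turns with the lever; z points out of the hole (up at the start). The handle fits with some play: pulled, it leans about 0.1 rad further than the lever.
- socket_floor (a point): Centre of the floor of the lever's socket, 53 mm below the mouth and 12 mm above the pivot axis; z points out of the hole.
- catch (a joint): Safety catch, rad: 0 = upright, blocking the lever (start 0 to 0.06); grows as it is flipped sideways to the press's -y (away from the column), stop at 1.35, almost flat. Axis parallel to the press's x, 27 mm above the desk, at press y = -45 mm. Stiff hinge: stays where it is left; 1 to 1.5 N at the tab flips it. The lever is clear from about 0.6 on.
- catch_tab (a point): Push point on the catch's flat thumb tab (18 mm wide in x, 8 mm thick in y; round 15 mm bead on top, centred 6 mm above the point). 60 mm from the catch's axis; while upright at (-66.5, -45, 87) mm in the press's frame, 96 mm in front of the socket. A stop arm as high as the tab stands on the same shaft just before the socket block. Free beside the tab: 60 mm and more.
- stand: Parking block, dark wood, fixed: 70 x 70 x 55 mm, origin under its middle on the desk top; a round hole 22 mm wide and 42 mm deep in the middle of its top holds the handle upright.
- handle_mid (a point): The loose handle, at half its length: straight round rod 160 mm long, z along it from foot to top. Lower 85 mm: steel, 16 mm thick, bevelled foot; upper 75 mm: black grip, 21 to 23 mm thick, rounded top (23 mm from 40 to 70 mm above this point). 0.08 to 0.17 kg. Starts upright in the block, this point 93 mm above the desk; seated in the socket it is 80 mm above the socket floor.
- handle_foot (a point): The middle of the handle's lower end, 80 mm below handle_mid along the handle.
- clip: Black binder clip 32x42x36 mm in front of the parking block; leave alone. Origin under its middle.
- eraser: Eraser 23x58x12 mm behind the parking block; leave alone. Origin under its middle.
- sharpener: Small metal pencil sharpener 15x25x13 mm beside the press, on its catch side; leave alone. Origin under its middle.
There are look-alikes about, which are no part of the job. What is shaped like the part that bears handle_mid but pink or purple is not meant.

How it is judged:
By the outcome, as a careful person would: the job done as asked, in the order asked, and still so for the second after the job is handed in, while the arm keeps its last pose, push and grip.
It also fails if it takes over 66 s, if anything falls off the work surface, if the arm or the gripper's body presses on something with over 40 N, if the wrist force passes 120 N, or if a joint passes its speed limit or range.

ROBOT

A 6-joint arm with a two-finger parallel gripper is mounted at the origin on a cart in front of the work surface, level with it; the furniture and walls round the work are solid. World frame = base frame: x ahead of the robot, y to its left, z up, the work surface at z = 0. Lengths are in m, angles in rad, forces in N, time in s.
With the tool pointing down it reaches from about 0.3 to 1 m from the base axis. Payload 5.1 kg.
Tool frame: the origin (TCP) lies midway between the tips of the shut fingers; the grasp point (between the pads) lies 19 mm behind it; z points along the fingers, y is the line along which they close (so a half turn about z gives the same grasp; the last joint's range is limited). The gripper opens to 95 mm and grips with 3 to 60 N. Pads are 20 mm wide; open, the fingers measure 119 mm over their backs; the gripper's body (75 mm by 180 mm) begins 59 mm behind the grasp point.
Start: joints at [-1.321, 0.124, 1.65, -0, 1.367, -0.083], TCP at [0.212, -0.614, 0.215] pointing down, gripper open.
Joint ranges: [-2.61, 2.61], [-1.02, 2.33], [0.03, 2.71], [-1.35, 4.49], [0.32, 2.68], [-2.91, 2.91]. Speed limits (rad/s): [2.57, 2.57, 3.14, 3.14, 3.14, 3.14].

INTERFACE

Orientations are given as a rotation vector (axis times angle).
In Python, from cell import robot gives the robot as it stands. Calls block until the motion is done:
- robot.reach(position, orientation): joint-space move of the TCP to a pose.
- robot.move_l(position, max_speed=0.15, frame=None, stop_force=None): straight line of the TCP; frame=None keeps the orientation; max_speed is the mean speed in m/s. With stop_force (N) it stops when the force on the tool has changed by that much, and returns True; else False.
- robot.goto_joints(angles): joint-space move.
- robot.command_gripper(opening, f_grip=None): opening from 0.0 (shut) to 1.0 (fully open); f_grip is the grip in N (None keeps the last); returns when the fingers have stopped.
- robot.dwell(seconds).
- robot.inverse_kinematics(position, orientation): joint angles nearest the present ones, or None.
- robot.get_state(): the state.
- robot.get_image(name): name is "side" or "top" or "wrist"; returns a dict with "img" (400x640x3 uint8, red, green, blue), "intrinsics" (3x3 intrinsics, pixels), "k1" (the pictures are not rectified: a ray, as slopes to the right and down, at radius r is drawn at 1 + k1 r^2 times it, then the intrinsics apply), "world_from_camera" (4x4, takes a point from camera to world coordinates); the wrist camera has in their place "T_tool_cam" (4x4, takes a point from camera to tool coordinates, whose origin is the TCP and whose axes are the flange's). Camera axes: x right, y down, z forward; pixel columns grow to the right and rows downward; lengths in m; the calibration is good to about 2 mm. A picture is of the moment at which its call begins: read the wrist's pose just before it. There is no depth.
A pose or a line that the arm cannot do raises robot.Unreachable and nothing moves.
- robot.sign_off(): hands the job in; it is judged then, once.
The state is a dict: "time_s": time; "joint_pos": joint angles; "joint_vel": joint speeds; "tau": joint torques, N m; "tool_pos": TCP position; "eef_rot": TCP orientation; "force": force on the tool from outside, world axes, zero at the start; "torque": the same for the moment, N m; "width": opening from 0.0 (shut) to 1.0 (fully open); "gripper_force": force on a finger pad.
Only numpy, scipy, OpenCV 4.12 (cv2) and the standard library are available. Lean on these libraries where they do the work, as an engineer would, in place of code of your own. Each camera call takes 0.05 s, during which the arm holds its last target. There are 200 camera calls.

## Working session

There is one attempt and no reset: what is moved stays moved. The work goes in short steps, each a Python script; the robot and the scene stay as the last script left them, time stands still between calls to the robot, and variables do not carry over. Pictures are saved under pics/ and viewed, at most 10 in all, crops included, and the job is handed in when it is done.

```bash
mkdir -p pics; ls; python3 - <<'E'
from cell import robot
import cv2,numpy as np
for n in("top","side"):
    d=robot.get_image(n); cv2.imwrite(f"pics/{n}0.png",d["img"][:,:,::-1])
    print(n,d["intrinsics"].tolist(),d["k1"],np.round(d["world_from_camera"],4).tolist())
s=robot.get_state();print(s)
E
```

```text
pics
top [[417.2767171905701, 0.0, 312.7903500148504], [0.0, 417.2767171905701, 193.36306067317102], [0.0, 0.0, 1.0]] 0.028263461678188568 [[0.0049, -0.9811, 0.1934, 0.3734], [-1.0, -0.0033, 0.009, 0.1863], [-0.0082, -0.1935, -0.9811, 0.9614], [0.0, 0.0, 0.0, 1.0]]
side [[472.3363826933689, 0.0, 314.08651242887424], [0.0, 472.3363826933689, 191.45289116725368], [0.0, 0.0, 1.0]] -0.1432621275323062 [[0.9999, 0.01, 0.004, 0.5073], [0.0037, -0.6698, 0.7425, -0.6091], [0.01, -0.7424, -0.6698, 0.8117], [0.0, 0.0, 0.0, 1.0]]
{'time_s': 0.1, 'joint_pos': array([-1.32056603e+00,  1.24442307e-01,  1.65155059e+00, -2.30011170e-05,
        1.36747364e+00, -8.25826046e-02]), 'joint_vel': array([ 5.32456843e-05, -4.91900370e-04, -3.54632563e-03, -2.46973796e-04,
       -1.21965732e-03, -3.32446157e-04]), 'tau': array([ 3.20773606e-04, -4.18881726e+01, -3.61096609e+01,  7.76978396e-02,
        4.61072428e-02, -5.33340506e-05]), 'tool_pos': array([ 0.21218936, -0.6137753 ,  0.21350062]), 'eef_rot': array([-3.09635496e+00, -5.20070121e-01,  2.81534177e-04]), 'force': array([ 0.39740124, -0.69427131,  0.10487036]), 'torque': array([-0.05894006, -0.02463905, -0.02102906]), 'gripper_force': 0.0, 'width': 1.0048370219969684}
```

View pics/top0.png

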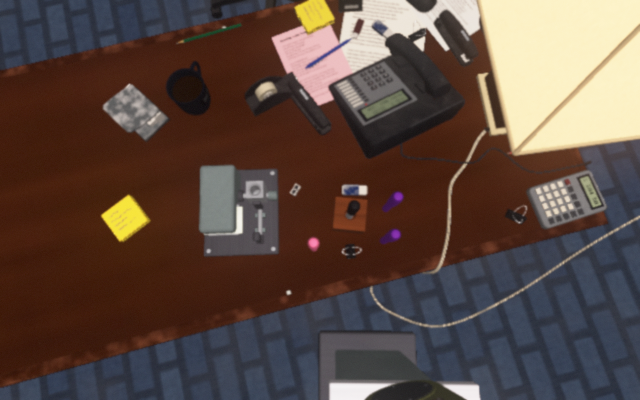

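View pics/side0.png

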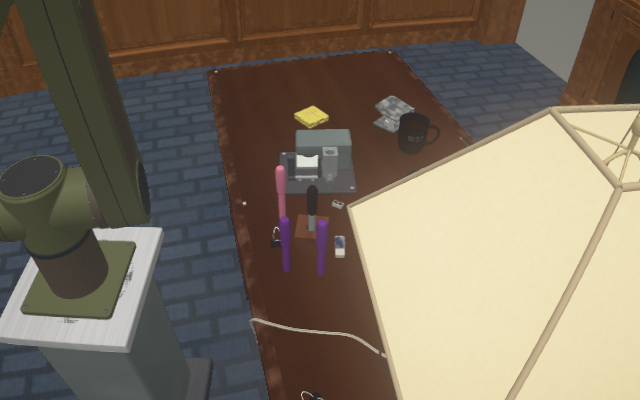

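Candidates in the top picture: a black rod top in the brown block at (352,208), a pink one at (314,244), purple ones at (397,198) and (395,236). In the side picture the black rod stands in the block at (312,205), with a pink rod at (281,190) and purple ones at (286,245) and (321,248). I choose the black one in the wooden block. The press is at (240,210), with its card and catch towards the robot. Next is the close crop to check that.

```bash
cat > h.py <<'E'
import numpy as np,cv2
from cell import robot
from scipy.spatial.transform import Rotation as R
def ray(d,px,T=None):
    """camera centre and world direction of pixel"""
    T=d["world_from_camera"] if T is None else T
    K=np.array(d["intrinsics"]); x,y=(px[0]-K[0,2])/K[0,0],(px[1]-K[1,2])/K[1,1]
    rd=np.hypot(x,y); r=rd
    for _ in range(20): r=rd/(1+d["k1"]*r*r)
    s=1/(1+d["k1"]*r*r); T=np.array(T)
    return T[:3,3],T[:3,:3]@np.array([x*s,y*s,1])
def plane(d,px,z,T=None):
    c,v=ray(d,px,T); return c+v*(z-c[2])/v[2]
def proj(d,P,T=None):
    T=np.array(d["world_from_camera"] if T is None else T); p=T[:3,:3].T@(np.array(P)-T[:3,3])
    x,y=p[0]/p[2],p[1]/p[2]; f=1+d["k1"]*(x*x+y*y); K=np.array(d["intrinsics"])
    return np.array([K[0,0]*x*f+K[0,2],K[1,1]*y*f+K[1,2]])
def wristT(s,d):
    T=np.eye(4);T[:3,:3]=R.from_rotvec(s["eef_rot"]).as_matrix();T[:3,3]=s["tool_pos"]
    return T@np.array(d["T_tool_cam"])
E
python3 - <<'E'
from h import *
t=robot.get_image("top")
a=t["img"][155:265,190:410,::-1]
cv2.imwrite("pics/c1.png",cv2.resize(a,(792,396),interpolation=cv2.INTER_CUBIC))
for n,px,z in[("handle top",(352,208),.17),("socket",(254,188),.11),("tab",(259,210),.09),("plate fl",(205,255),.012),("plate fr",(278,254),.012),("plate br",(277,169),.012),("pink",(314,244),.16),("pur",(397,198),.16),("pur2",(395,236),.16),("lamp corner",(515,152),.4)]:
    print(n,plane(t,px,z).round(3))
w=robot.get_image("wrist");print(np.round(w["T_tool_cam"],4).tolist(),w["intrinsics"],w["k1"])
E
```

```text
handle top [0.501 0.118 0.17 ]
socket [0.552 0.317 0.11 ]
tab [0.509 0.308 0.09 ]
plate fl [0.418 0.437 0.012]
plate fr [0.421 0.273 0.012]
plate br [0.619 0.279 0.012]
pink [0.433 0.191 0.16 ]
pur [0.523 0.03  0.16 ]
pur2 [0.449 0.036 0.16 ]
lamp corner [ 0.543 -0.088  0.4  ]
[[-0.0006, -0.9546, -0.298, 0.0848], [1.0, -0.0005, -0.0002, -0.0002], [0.0001, -0.298, 0.9546, -0.1714], [0.0, 0.0, 0.0, 1.0]] [[313.83817076   0.         322.4701548 ]
 [  0.         313.83817076 201.89754826]
 [  0.           0.           1.        ]] -0.05030193531460399
```

View pics/c1.png

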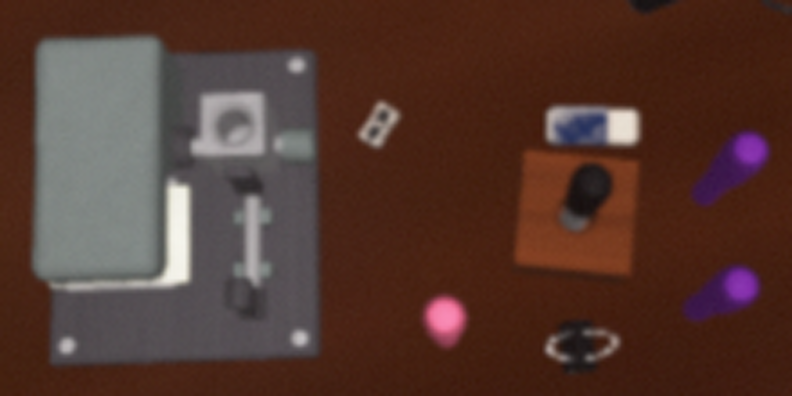

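The crop confirms that the black rod, top at crop (592,185), is the one seated in the wooden block. The pink and purple rods are the look-alikes. The socket hole is at crop (235,125), the stop arm at (247,183) and the tab at (243,295). I will locate the lamp, sweep round with the arm drawn in, and measure with the wrist camera.

```bash
cat >> h.py <<'E'
def tri(rays):
    A=np.zeros((3,3));b=np.zeros(3)
    for c,v in rays:
        v=v/np.linalg.norm(v);M=np.eye(3)-np.outer(v,v);A+=M;b+=M@c
    p=np.linalg.solve(A,b)
    return p,[np.linalg.norm(np.cross(p-c,v/np.linalg.norm(v))) for c,v in rays]
def down(yaw=0,tilt=0):
    "tool x along world x turned by yaw; tilt leans the tool's back towards the robot (-x)"
    return (R.from_euler('z',yaw)*R.from_euler('y',-tilt)*R.from_euler('x',np.pi)).as_rotvec()
E
python3 - <<'E'
from h import *
t=robot.get_image("top");s=robot.get_image("side")
print("lamp",tri([ray(t,(515,152)),ray(s,(350,208))]))
for tl in(0,.3,.6,.75,.9):
    o=down(0,tl);z=R.from_rotvec(o).as_matrix()[:,2]
    g=np.array([.55,.32,.045])-z*.142+z*.019
    print(tl,z.round(2),g.round(3),robot.inverse_kinematics(g,o))
s0=robot.get_state();q=s0["joint_pos"];yaw=np.arctan2(*s0["tool_pos"][1::-1])
# retract along the present bearing, then sweep
p=np.array([.38*np.cos(yaw),.38*np.sin(yaw),.36])
robot.reach(p,s0["eef_rot"])
q=np.array(robot.get_state()["joint_pos"]);q[0]=.3;robot.goto_joints(q)
print(robot.get_state()["tool_pos"],robot.get_state()["time_s"])
for i,p in enumerate([[.43,.13,.36],[.47,.30,.32]]):
    robot.reach(p,down());robot.dwell(.3)
    st=robot.get_state();w=robot.get_image("wrist")
    np.save(f"w{i}.npy",{"T":wristT(st,w),"d":w},allow_pickle=True)
    cv2.imwrite(f"pics/w{i}.png",w["img"][:,:,::-1]);print(st["tool_pos"],st["time_s"])
E
python3 -c "
import cv2,numpy as np
cv2.imwrite('pics/w01.png',cv2.resize(np.vstack([cv2.imread('pics/w0.png'),cv2.imread('pics/w1.png')])[:, :],(480,600)))"
```

```text
lamp (array([ 0.56215816, -0.11851141,  0.33754234]), [np.float64(4.409332967758935e-05), np.float64(4.4093329677681685e-05)])
0 [ 0. -0. -1.] [0.55  0.32  0.168] [ 4.42608619e-01  1.26654619e-01  1.72696198e+00 -4.44089210e-16
  1.28797605e+00  2.01340495e+00]
0.3 [ 0.3   0.   -0.96] [0.514 0.32  0.163] [ 0.54220546 -0.08360601  1.97315094 -0.18215732  1.00063771  2.19212361]
0.6 [ 0.56 -0.   -0.83] [0.481 0.32  0.147] [ 0.67280712 -0.22928388  2.19698838 -0.53741919  0.75785402  2.56101752]
0.75 [ 0.68 -0.   -0.73] [0.466 0.32  0.135] [ 0.74646413 -0.26025004  2.29371774 -0.82054746  0.68509273  2.85904043]
0.9 [ 0.78 -0.   -0.62] [0.454 0.32  0.121] None
[0.34421515 0.16198194 0.35936627] 3.5083
[0.42992861 0.13007318 0.36006107] 5.4583
[0.47031358 0.29901441 0.32092835] 6.5583
```

View pics/w0.png

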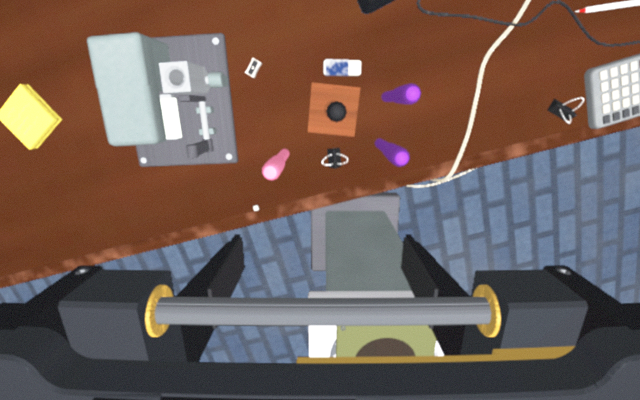

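View pics/w1.png

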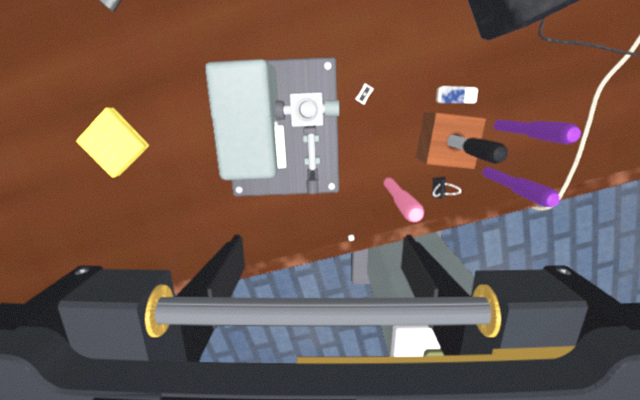

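In w0 the handle top is at (337,112), inside the block at (334,109), and the socket hole is at (177,77). In w1 the hole is at (308,110), the tab at (312,185) and the rod runs from (457,142) to (492,151). Next I refine these with masks and triangulate.

```bash
cat > m.py <<'E'
from h import *
W=[np.load(f"w{i}.npy",allow_pickle=True).item() for i in(0,1)]
def blob(img,c,r,lo,hi,ch=None):
    g=img.mean(2) if ch is None else ch
    y0,x0=c[1]-r,c[0]-r
    m=((g>lo)&(g<hi)).astype(np.uint8)[y0:c[1]+r+1,x0:c[0]+r+1]
    n,l,s,ce=cv2.connectedComponentsWithStats(m)
    k=min(range(1,n),key=lambda k:np.hypot(*(ce[k]-r))-s[k,4]*.05)
    return ce[k]+[x0,y0],s[k]
if __name__=="__main__":
    for i,c in((0,(177,77)),(1,(308,110))):
        g=W[i]["d"]["img"].mean(2).astype(int);print(g[c[1]-9:c[1]+10,c[0]-11:c[0]+12:1])
    g=W[0]["d"]["img"].mean(2); 
    p,s=blob(W[0]["d"]["img"],(337,112),20,0,38);print("handle",p,s,[plane(W[0]["d"],p,z,W[0]["T"]).round(4) for z in(.15,.165)])
    for sc in ((((215,41)),((328,66))),(((229,157)),((331,186))),(((143,160)),((237,189)))):
        a=[blob(W[i]["d"]["img"],sc[i],6,150,256)[0] for i in(0,1)]
        print("screw",[plane(W[i]["d"],a[i],.013,W[i]["T"]).round(4) for i in(0,1)])
    for i in(0,1):
        hsv=cv2.cvtColor(W[i]["d"]["img"],cv2.COLOR_RGB2HSV);im=W[i]["d"]["img"].astype(int)
        m=((im[...,0]>130)&(im[...,0]-im[...,2]>60)&(im[...,0]-im[...,1]>40)).astype(np.uint8)
        n,l,s,ce=cv2.connectedComponentsWithStats(m);
        for k in range(1,n):
            if s[k,4]>400: print("block?",i,s[k],ce[k].round(1),plane(W[i]["d"],s[k,:2]+s[k,2:4]/2-.5,.055,W[i]["T"]).round(4))
E
python3 m.py
```

```text
[[246 244 240 238 236 234 233 232 229 230 226 226 229 233 236 240 246 247
  248 248 248 235 184]
 [243 239 239 238 236 232 222 214 200 198 196 198 212 225 227 232 240 246
  248 248 248 237 196]
 [241 239 239 238 231 222 192 177 169 167 168 171 183 195 209 221 229 241
  248 250 248 241 205]
 [238 241 238 235 218 189 175 168 163 162 163 163 167 171 187 203 223 235
  246 248 248 242 211]
 [239 239 236 224 194 169 167 162 165 165 165 162 162 164 165 181 206 228
  242 248 249 245 215]
 [241 240 233 205 175 166 166 167 167 168 165 167 167 165 167 170 188 218
  236 247 248 246 223]
 [239 239 228 197 171 162 166 167 168 167 167 166 168 167 165 169 179 205
  229 244 249 247 227]
 [240 236 225 190 166 166 167 164 165 169 165 169 168 167 166 167 170 193
  225 241 248 249 233]
 [238 236 221 183 169 167 163 165 165 166 165 167 168 168 170 163 173 187
  220 237 247 249 234]
 [238 236 221 183 164 164 167 164 164 167 167 163 165 165 165 166 171 195
  219 236 246 248 236]
 [237 237 223 187 165 163 165 164 162 164 165 164 165 168 164 165 173 206
  228 237 246 249 238]
 [239 237 232 203 170 162 167 160
[... 2848 characters left out ...]
y([0.4275, 0.4335, 0.013 ]), array([0.4271, 0.4326, 0.013 ])]
block? 0 [ 304   81  105   57 2732] [339.4 109. ] [0.5083 0.0813 0.055 ]
block? 0 [289 193  45  22 461] [311.3 202.6] [0.3633 0.1486 0.055 ]
block? 0 [ 87 246  47  18 442] [109.5 254.5] [0.271 0.497 0.055]
block? 1 [298  12  87  44 672] [338.1  30.8] [0.6424 0.2756 0.055 ]
block? 1 [ 337   18  144   92 3077] [400.   55.6] [0.607  0.1873 0.055 ]
block? 1 [ 129   94   87   64 2043] [182.  128.9] [0.5295 0.5064 0.055 ]
block? 1 [ 425  112   81   58 2381] [455.9 139.3] [0.508  0.1009 0.055 ]
block? 1 [ 340  136   82   52 1472] [378.7 160.3] [0.4783 0.2178 0.055 ]
block? 1 [ 382  176   49   68 1168] [404.2 210.2] [0.4069 0.1763 0.055 ]
```

```bash
python3 - <<'E'
from m import *
P=[(176.5,77),(307.7,109.2)]
print("socket",tri([ray(W[i]["d"],P[i],W[i]["T"]) for i in(0,1)]),[plane(W[i]["d"],P[i],.11,W[i]["T"]).round(4) for i in(0,1)])
im=W[0]["d"]["img"].astype(int)
for th in(60,80): 
    m=((im.max(2)<th)).astype(np.uint8)[95:130,318:358];n,l,s,ce=cv2.connectedComponentsWithStats(m);k=1+s[1:,4].argmax();p=ce[k]+[318,95]
    print("w0 handle",p,s[k],plane(W[0]["d"],p,.165,W[0]["T"]).round(4))
im=W[1]["d"]["img"].astype(int)
m=(im.max(2)<60).astype(np.uint8)[125:175,440:530];n,l,s,ce=cv2.connectedComponentsWithStats(m);k=1+s[1:,4].argmax();ys,xs=np.where(l==k);xs=xs+440;ys=ys+125
print("w1 grip",s[k],(ce[k]+[440,125]),cv2.minAreaRect(np.c_[xs,ys].astype(np.float32)))
# where predicted axis points land
for h in(.055,.098,.165,.173): print(h,[proj(W[i]["d"],[.5035,.118,h],W[i]["T"]).round(1) for i in(0,1)])
a=W[0]["d"]["img"][70:150,290:390,::-1];b=W[1]["d"]["img"][100:180,415:515,::-1]
cv2.imwrite("pics/c2.png",cv2.resize(np.vstack([a,b]),None,fx=3.7,fy=3.7,interpolation=cv2.INTER_CUBIC))
E
```

```text
socket (array([0.54992858, 0.31660103, 0.10916376]), [np.float64(3.277500004277676e-05), np.float64(3.277500004263058e-05)]) [array([0.5498, 0.3162, 0.11  ]), array([0.55  , 0.3166, 0.11  ])]
w0 handle [334.58823529 110.33333333] [  9   7  18  19 102] [0.5083 0.1167 0.165 ]
w0 handle [335.75609756 111.1097561 ] [  9   7  19  19 246] [0.5074 0.1153 0.165 ]
w1 grip [ 24  14  42  24 569] [481.81898067 148.7029877 ] ((483.6192932128906, 148.935791015625), (40.42027282714844, 19.635440826416016), 16.699241638183594)
0.055 [array([330.9, 112.3]), array([452.6, 143.7])]
0.098 [array([331.7, 113.1]), array([466. , 147.8])]
0.165 [array([333.4, 114.7]), array([493.2, 156.2])]
0.173 [array([333.6, 114.9]), array([497.2, 157.5])]
```

View pics/c2.png

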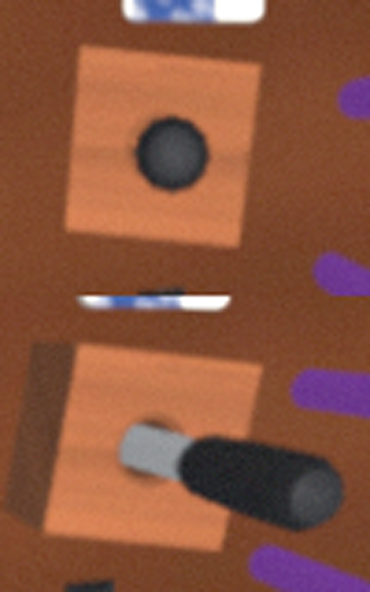

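```bash
cat >> h.py <<'E'
def ori(tilt=0,yaw=np.pi+.037):
    return (R.from_euler('y',-tilt)*R.from_euler('z',yaw)*R.from_euler('x',np.pi)).as_rotvec()
def st(tag=""):
    s=robot.get_state();print(tag,"t",round(s["time_s"],2),s["tool_pos"].round(4),"F",s["force"].round(1),"M",s["torque"].round(2),"w",round(s["width"],3),"g",round(s["gripper_force"],1));return s
E
python3 - <<'E'
from m import *
top,e=tri([ray(W[0]["d"],(336.2,111),W[0]["T"]),ray(W[1]["d"],(498,153.5),W[1]["T"])]);print("top",top,e,"hole",plane(W[1]["d"],(453.6,141.6),.055,W[1]["T"]))
for n,p in(("yaw pi",ori()),("tilt.75",ori(.75)),("tilt.6",ori(.6))):
    print(n,robot.inverse_kinematics([.55,.317,.20] if n=="yaw pi" else [.466,.317,.135],p))
xy=np.array([.5072,.1150])
robot.reach([*xy,.26],ori());robot.dwell(.2)
s=st("above");w=robot.get_image("wrist");cv2.imwrite("pics/w2.png",w["img"][:,:,::-1])
np.save("w2.npy",{"T":wristT(s,w),"d":w},allow_pickle=True)
print(proj(w,[*xy,.173],wristT(s,w)),proj(w,[*xy,.055],wristT(s,w)),proj(w,s["tool_pos"],wristT(s,w)))
E
```

```text
top [0.50727327 0.11507225 0.16842153] [np.float64(0.0003424877542998725), np.float64(0.00034248775429990887)] hole [0.50639289 0.11690599 0.055     ]
yaw pi [ 0.43832368  0.10028058  1.70069406  0.          1.34061801 -1.16947265]
tilt.75 [ 0.74136774 -0.26684089  2.2988386  -0.8176797   0.68276363 -0.32618252]
tilt.6 [ 0.68831248 -0.24602553  2.23153817 -0.55411144  0.75002719 -0.58628212]
above t 9.77 [0.5072 0.1151 0.26  ] F [-0.4  1.1 -0.8] M [ 0.11 -0.13 -0.07] w 1.003 g 0.0
[322.22462393 206.2387756 ] [322.28829039 176.26405227] [322.2377083  251.20374245]
```

View pics/w2.png

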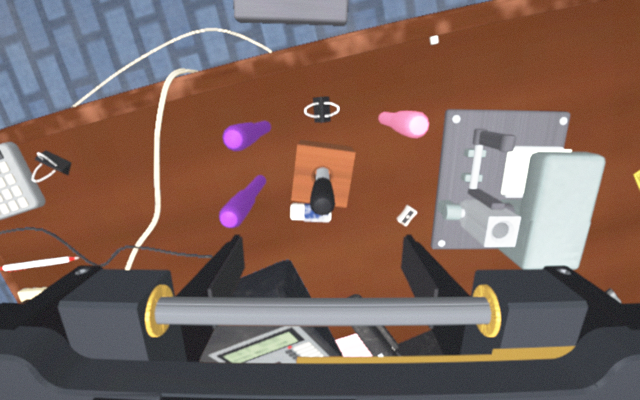

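The handle's top disc is at (322,203) and its foot at (323,176), both matching the prediction, so it is centred between the fingers. I grasp it and lift.

```bash
python3 - <<'E'
from h import *
robot.move_l([.5072,.115,.126],max_speed=.12,stop_force=12);st("down")
robot.command_gripper(0,f_grip=35);st("grip")
robot.move_l([.5072,.115,.262],max_speed=.12);st("lift")
robot.move_l([.5499,.3168,.262],max_speed=.15);robot.dwell(.2)
s=st("over socket");w=robot.get_image("wrist")
cv2.imwrite("pics/w3.png",w["img"][:,:,::-1])
T=wristT(s,w);print("pred hole",proj(w,[.5499,.3168,.11],T),"foot",proj(w,s["tool_pos"]-[0,0,.113],T))
x=robot.get_image("top");cv2.imwrite("pics/t3.png",x["img"][:,:,::-1])
x=robot.get_image("side");cv2.imwrite("pics/s3.png",x["img"][:,:,::-1])
a=w["img"][60:280,200:460,::-1];b=x["img"][110:220,265:395,::-1]
cv2.imwrite("pics/c3.png",np.hstack([cv2.resize(a,(390,330)),cv2.resize(b,(390,330))]))
E
```

```text
down t 11.08 [0.508  0.1151 0.1271] F [ 0.1 -1.1 -0.7] M [ 0.13 -0.17  0.02] w 1.0 g 0.0
grip t 12.22 [0.5072 0.115  0.126 ] F [ 0.6  0.8 -0. ] M [ 0.02 -0.1  -0.  ] w 0.232 g 35.0
lift t 13.51 [0.5067 0.1149 0.2608] F [ 0.4 -0.  -0.2] M [ 0.08 -0.14  0.02] w 0.23 g 35.0
over socket t 15.23 [0.55   0.3163 0.2622] F [ 0.3  0.5 -0.8] M [ 0.09 -0.14 -0.  ] w 0.228 g 35.0
pred hole [322.82593091 187.10542157] foot [322.31017699 197.65745991]
```

View pics/c3.png

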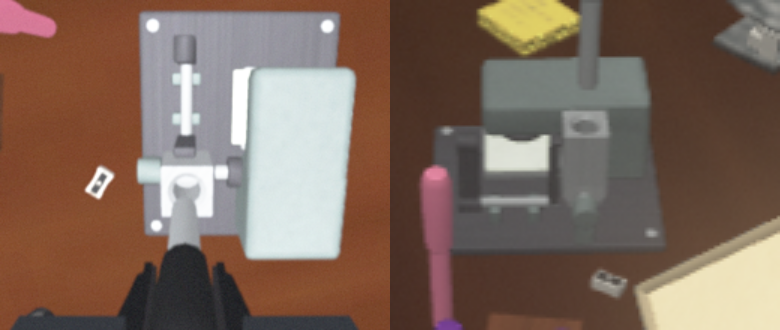

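The foot is over the hole. The hole ring centre is about crop (187,188), i.e. pixel (324.7,185.5), 2 px right of the prediction, which puts the hole at y≈0.3185. That agrees with the screw-based estimate. I shift over and insert with force stops.

```bash
python3 - <<'E'
from h import *
c=np.array([.5497,.3186])
robot.move_l([*c,.240],max_speed=.1);st("pre")
hit=robot.move_l([*c,.165],max_speed=.05,stop_force=8);s=st(f"ins {hit}")
w=robot.get_image("wrist")
cv2.imwrite("pics/w4.png",w["img"][60:280,200:460,::-1])
E
```

```text
pre t 15.75 [0.549  0.3184 0.2384] F [-0.1  1.1 -1.5] M [ 0.12 -0.11 -0.03] w 0.233 g 35.0
ins True t 16.95 [0.5498 0.3186 0.1738] F [-1.  -1.   3.8] M [ 0.06 -0.01  0.02] w 0.231 g 35.0
```

```bash
python3 - <<'E'
from h import *
c=np.array([.5497,.3186])
hit=robot.move_l([*c,.160],max_speed=.03,stop_force=18);s=st(f"ins {hit}")
robot.dwell(.2);st()
E
```

```text
ins True t 17.27 [0.5519 0.3194 0.1738] F [-0.2  0.1  3.9] M [ 0.17 -0.12  0.01] w 0.229 g 35.0
 t 17.47 [0.5518 0.3194 0.1737] F [-0.2  0.7  5.1] M [ 0.16 -0.06 -0.05] w 0.228 g 35.0
```

```bash
python3 - <<'E'
from h import *
robot.command_gripper(.5);robot.dwell(.3);s=st("rel")
p=s["tool_pos"]
robot.move_l([p[0],p[1],.25],max_speed=.15)
robot.command_gripper(0);st("shut")
c=[.5497,.3186]
robot.move_l([*c,.235],max_speed=.1)
hit=robot.move_l([*c,.205],max_speed=.03,stop_force=10);st(f"push {hit}");robot.dwell(.1);st()
robot.move_l([*c,.27],max_speed=.15)
x=robot.get_image("side");t=robot.get_image("top")
b=x["img"][110:220,265:395,::-1];a=t["img"][155:265,190:320,::-1]
cv2.imwrite("pics/c5.png",np.hstack([cv2.resize(a,(390,330)),cv2.resize(b,(390,330))]))
print([proj(x,[.5497,.3186,z]) for z in(.11,.142,.217)])
E
```

```text
rel t 18.43 [0.5511 0.319  0.1725] F [0.3 0.  1. ] M [ 0.12 -0.13  0.02] w 0.5 g 0.0
shut t 20.02 [0.5511 0.319  0.25  ] F [-0.3 -0.2  0.8] M [ 0.08 -0.11 -0.02] w 0.001 g 0.0
push True t 20.93 [0.5503 0.3188 0.2205] F [-1.6 -0.9  3.4] M [ 0.09 -0.07 -0.01] w 0.003 g 1.8
 t 21.02 [0.5502 0.3188 0.2204] F [-0.9 -0.6  5. ] M [ 0.09 -0.1   0.02] w 0.001 g 2.4
[array([329.89510926, 150.7203134 ]), array([330.31595192, 140.13318535]), array([331.35388911, 113.79289951])]
```

View pics/c5.png

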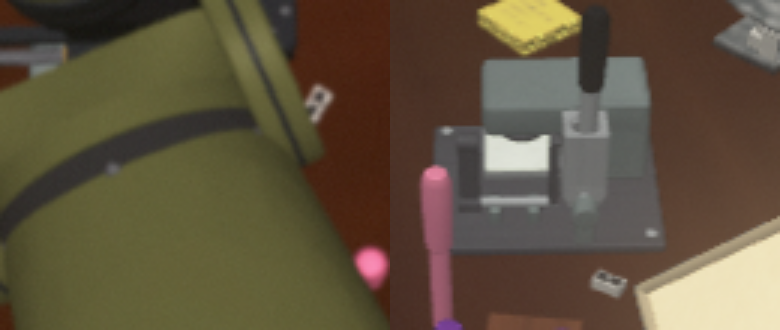

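The side view shows the black handle standing in the socket, with its grip's lower edge at about crop row 90, where the seated prediction puts it. The touch height is 3 mm more than nominal, so I press harder to be sure it is fully down.

```bash
python3 - <<'E'
from h import *
c=[.5497,.3186]
robot.move_l([*c,.226],max_speed=.12);a=st()
hit=robot.move_l([*c,.203],max_speed=.02,stop_force=28);st(f"push {hit}")
E
```

```text
t 22.13 [0.5495 0.3185 0.2254] F [-0.6  0.1  0.2] M [ 0.1  -0.18  0.01] w 0.002 g 0.0
push True t 22.91 [0.5532 0.3202 0.2203] F [-0.8 -0.6  3.2] M [-0.01 -0.09  0.01] w 0.004 g 2.2
```

```bash
python3 - <<'E'
from h import *
robot.move_l([.5497,.3186,.25],max_speed=.2)
robot.move_l([.39,.335,.25],max_speed=.25)
robot.move_l([.385,.335,.02],max_speed=.25)
hit=robot.move_l([.385,.335,-.012],max_speed=.03,stop_force=10);st(f"desk {hit}")
robot.move_l([.385,.335,.08],max_speed=.25);s=st()
w=robot.get_image("wrist");cv2.imwrite("pics/w6.png",w["img"][:,:,::-1])
E
```

```text
desk True t 25.77 [3.849e-01 3.350e-01 3.000e-04] F [-0.9 -0.6  5.3] M [-0.08  0.1   0.02] w 0.008 g 2.7
 t 26.24 [0.3853 0.3353 0.0805] F [ 0.1  0.4 -0.7] M [ 0.09 -0.19  0.01] w 0.004 g 0.0
```

```bash
python3 - <<'E'
from h import *
x=robot.get_image("side");im=x["img"].mean(2)
for z in(.11,.142,.1455,.217,.2204): print(z,proj(x,[.5497,.3186,z]).round(2))
print(im[108:160,325:339].astype(int))
a=x["img"][100:190,295:365,::-1];cv2.imwrite("pics/c6.png",cv2.resize(a,None,fx=6.5,fy=6.5,interpolation=cv2.INTER_CUBIC))
E
```

```text
0.11 [329.9  150.72]
0.142 [330.32 140.13]
0.1455 [330.36 138.95]
0.217 [331.35 113.79]
0.2204 [331.4  112.55]
[[ 53  52  52  54  52  55  55  55  56  53  54  54  55  55]
 [ 54  53  53  53  53  54  54  55  55  54  57  57  55  55]
 [ 54  52  51  52  53  52  53  54  53  52  53  55  54  56]
 [ 55  53  53  51  51  52  54  53  52  51  54  51  52  53]
 [ 54  53  53  50  52  55  51  51  49  48  49  48  48  53]
 [128  67  54  53  53  52  52  48  49  48  49  47  47  52]
 [170 146 100  52  53  49  46  46  47  47  47  47  47  48]
 [177 170 153 113  48  47  43  45  46  48  49  46  45  43]
 [183 177 145 114  52  41  45  45  45  46  47  45  41  41]
 [163 164 129  95  54  46  43  43  42  44  43  44  44  43]
 [134 115 102  91  57  45  43  43  45  44  43  44  41  42]
 [111 121 125  86  48  42  42  43  43  44  43  44  42  43]
 [120 111 103  71  47  42  46  43  43  44  45  43  42  43]
 [ 89  78  66  56  49  43  44  44  42  41  43  43  44  43]
 [ 60  59  56  52  46  43  44  44  42  44  44  43  42  43]
 [ 58  56  55  53  49  43  44  43  44  44  44  43  42  45]
 [ 56  56  56  52  47  45  41  43  43  43  44
[... 1379 characters left out ...]
3 141 119 113 113 112 108 100 126 155 147 121  93]
 [148 142 132 113 114 114 112 107 100 125 155 149 118  90]
 [135 142 133 114 113 114 113 106 104 126 150 157 132  90]
 [125 113 101 110 115 114 110 106 104 125 148 155 132  88]
 [126 103 101 111 113 113 110 104 102 119 146 156 136  97]
 [147 123 104 112 113 113 110 103 106 130 152 157 137  98]
 [153 152 149 136 124 124 126 128 140 154 154 155 144 110]
 [144 144 142 140 140 143 142 143 143 143 143 143 129 102]
 [109 110 109 107 106 109 109 109 110 110 110 109 104  96]
 [110 109 109 108 107 110 110 109 108 110 110 109 105  96]
 [110 110 109 108 108 110 111 110 110 110 110 109 104  95]
 [110 109 109 107 107 108 110 109 109 109 108 108 103  95]]
```

View pics/c6.png

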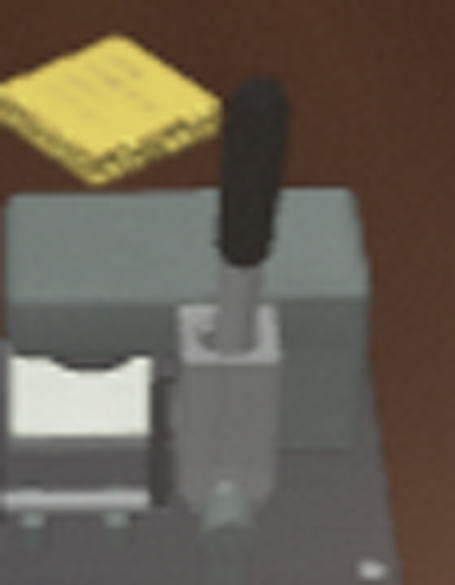

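The crop shows the handle leaning slightly back, top at (334,113). Its grip edge at row 141 is about 2 px higher than a seated handle would give. With no bias on the desk touch, it sits about 3.5 mm high. I re-grip, straighten it and wiggle it down.

```bash
python3 - <<'E'
from h import *
robot.move_l([.40,.332,.27],max_speed=.3)
robot.command_gripper(.5)
robot.move_l([.551,.3188,.27],max_speed=.3)
robot.move_l([.551,.3188,.175],max_speed=.2,stop_force=12);st("at")
robot.command_gripper(0,f_grip=55);st("grip")
for dx,dy in((0,0),(-.004,0),(-.002,.003),(.002,.003),(.003,0),(0,-.003),(-.003,-.002),(0,0)):
    hit=robot.move_l([.5497+dx,.3190+dy,.168],max_speed=.03,stop_force=25);st(f"{dx} {dy} {hit}")
E
```

```text
at t 29.34 [0.5508 0.3194 0.1763] F [0.4 0.7 0.3] M [ 0.1  -0.16  0.  ] w 0.504 g 0.0
grip t 29.9 [0.5515 0.3188 0.1759] F [-0.3 -0.4  2.2] M [-0.08 -0.16  0.05] w 0.231 g 55.0
0 0 True t 30.16 [0.5521 0.3191 0.1758] F [-2.7 -0.4  5.9] M [-0.33  0.47  0.01] w 0.231 g 55.0
-0.004 0 False t 30.62 [0.5499 0.3194 0.1756] F [ 0.  -3.1 19.6] M [-1.   -0.27 -0.07] w 0.229 g 55.0
-0.002 0.003 False t 30.89 [0.5514 0.321  0.1755] F [-0.7 -7.4 22. ] M [-2.1   0.21 -0.04] w 0.231 g 55.0
0.002 0.003 False t 31.18 [0.554  0.3211 0.1753] F [-6.1 -7.9 23.4] M [-1.91  1.1   0.  ] w 0.229 g 55.0
0.003 0 False t 31.43 [0.5547 0.3197 0.1752] F [-6.8 -3.1 22.4] M [-0.81  1.1  -0.03] w 0.224 g 55.0
0 -0.003 False t 31.73 [0.5533 0.3183 0.1754] F [-0.3  0.7 18.1] M [ 0.41 -0.02  0.03] w 0.232 g 55.0
-0.003 -0.002 False t 31.98 [0.5513 0.3188 0.1755] F [ 1.7  0.1 17.9] M [ 0.02 -0.76 -0.01] w 0.231 g 55.0
0 0 False t 32.25 [0.5533 0.3198 0.1753] F [-1.7 -2.9 19.8] M [-0.77  0.06 -0.01] w 0.229 g 55.0
```

It is held rigidly and does not move under 20 N in any direction of wiggle, so the handle is bottomed. The force-neutral grip point is about (0.551, 0.3185). Now the catch: release, go to the tab's column side with shut fingers and push it over along its arc.

```bash
python3 - <<'E'
from h import *
robot.command_gripper(.5);st("rel")
p=robot.get_state()["tool_pos"]
robot.move_l([.551,.3188,.262],max_speed=.25)
robot.command_gripper(0,f_grip=20)
robot.move_l([.4525,.349,.25],max_speed=.3)
robot.move_l([.4525,.349,.080],max_speed=.2,stop_force=12);st("beside")
yaw=.037;ax=np.array([.518,.363]) 
def tcp(th):
    y=-45-50*np.sin(th)+4*np.cos(th)+12; z=27+50*np.cos(th)+4*np.sin(th); x=-66.5
    return [ax[0]+(x*np.cos(yaw)-y*np.sin(yaw))/1e3,ax[1]+(x*np.sin(yaw)+y*np.cos(yaw))/1e3,z/1e3]
for th in(.05,.35,.65,.95,1.25):
    hit=robot.move_l(tcp(th),max_speed=.06,stop_force=20);st(f"th {th} {hit}")
    if hit:break
E
```

```text
rel t 32.92 [0.5495 0.319  0.1676] F [0.5 0.3 0.3] M [ 0.09 -0.14 -0.08] w 0.501 g 0.0
beside t 35.85 [0.4538 0.3494 0.0814] F [ 0.7 -0.   0.3] M [ 0.13 -0.24  0.03] w 0.004 g 0.0
th 0.05 False t 36.33 [0.4528 0.3287 0.0773] F [-0.  -0.8 -0.2] M [ 0.13 -0.18 -0.07] w 0.001 g 0.0
th 0.35 False t 36.73 [0.4532 0.3137 0.0751] F [-0.  -0.9  0.2] M [ 0.07 -0.14  0.02] w 0.004 g 0.0
th 0.65 False t 37.13 [0.4535 0.2999 0.0688] F [0.2 0.4 0.5] M [ 0.12 -0.12  0.01] w 0.005 g 0.0
th 0.95 False t 37.53 [0.4537 0.2887 0.0587] F [-0.1  0.2 -0.1] M [ 0.09 -0.14  0.03] w 0.002 g 0.0
th 1.25 True t 37.76 [0.4569 0.2859 0.0566] F [ 0.7 -0.5  7.5] M [-0.53 -0.08  0.03] w 0.006 g 0.0
```

```bash
python3 - <<'E'
from h import *
robot.move_l([.40,.332,.13],max_speed=.25);robot.move_l([.35,.325,.27],max_speed=.3);robot.dwell(.1)
s=st();w=robot.get_image("wrist");T=wristT(s,w);x=robot.get_image("side");t=robot.get_image("top")
print("tab upright proj wrist",proj(w,[.4532,.3156,.093],T),"side",proj(x,[.4532,.3156,.093]),"top",proj(t,[.4532,.3156,.093]))
u=proj(w,[.4532,.3,.05],T).astype(int);print(u)
a=w["img"][20:240,220:420,::-1];b=x["img"][120:200,260:360,::-1]
cv2.imwrite("pics/c7.png",np.hstack([cv2.resize(a,(400,440)),cv2.resize(b,(400,440),interpolation=cv2.INTER_CUBIC)]))
E
```

```text
t 39.08 [0.3495 0.3239 0.2662] F [ 0.  -0.4  0.1] M [ 0.12 -0.13  0.05] w 0.006 g 0.0
tab upright proj wrist [312.4499819  261.93500957] side [290.71965473 156.54572369] top [254.23732471 236.28043755]
[301 245]
```

View pics/c7.png

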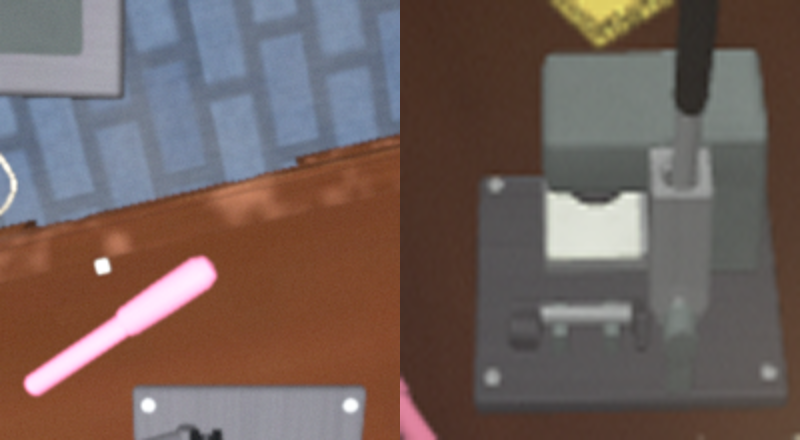

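In the side view the tab now lies over to the near side, at crop (525,328), px (291,180). Upright it would be at crop (523,201). I check its angle by projection.

```bash
cat >> h.py <<'E'
def world(p,yaw=.037,c=(.518,.363)):
    p=np.array(p)/1e3;return np.array([c[0]+p[0]*np.cos(yaw)-p[1]*np.sin(yaw),c[1]+p[0]*np.sin(yaw)+p[1]*np.cos(yaw),p[2]])
def pullpose(a,r=.129):
    o=(R.from_euler('z',.037)*R.from_euler('y',-a)*R.from_euler('z',np.pi)*R.from_euler('x',np.pi)).as_rotvec()
    return world([30-1e3*r*np.sin(a),-45,45+1e3*r*np.cos(a)]),o
E
python3 - <<'E'
from h import *
x=robot.get_image("side")
for th in(0,.6,.8,1,1.2,1.35): print(th,proj(x,world([-66.5,-45-63*np.sin(th),27+63*np.cos(th)])).round(1))
print("axis",proj(x,world([-66.5,-45,27])))
g=x["img"].mean(2).astype(int);print(g[170:190,280:302])
q=robot.get_state()["joint_pos"]
for a in(0,.6,.8,.85,.9): p,o=pullpose(a);print(a,p.round(3),robot.inverse_kinematics(p,o))
E
```

```text
0 [290.8 157.5]
0.6 [290.8 170.1]
0.8 [290.9 175.1]
1 [290.9 180.3]
1.2 [291.  185.3]
1.35 [291.1 188.8]
axis [291.30213491 176.8914016 ]
[[ 81  83  83  85  87  83  84  84  84  85  84  84  85  85  85  83  84  84
   83  84  85  85]
 [ 82  83  84  83  85  85  83  85  85  84  85  85  85  83  85  84  85  85
   85  86  85  85]
 [ 82  84  84  84  84  85  85  84  87  85  86  85  86  85  86  85  87  85
   86  87  85  85]
 [ 82  84  84  84  85  85  85  84  85  84  85  87  86  84  85  85  86  86
   86  85  86  86]
 [ 83  85  84  84  85  84  85  83  81  82  80  81  81  81  81  85  86  87
   86  80  82  85]
 [ 82  84  83  86  84  85  85  86  86  87  87  87  86  86  92 103 113 117
  126 132 132 123]
 [ 84  85  86  85  85  85  86  85  83  82  79  79  79  79  91 141 175 173
  172 170 171 170]
 [ 84  85  86  85  85  85  87  81  77  77  78  78  78  76  79 117 151 151
  152 152 151 152]
 [ 83  83  85  84  85  84  82  80  87  86  86  86  85  86  76  88 113 115
  116 118 119 116]
 [ 84  83  84  84  85  83  82  82  92  92  91  90  90  89  79  74  87  89
  107 125 125 111]
 [ 84  84  85  86  83  85  81  7
[... 687 characters left out ...]
6  86
   87  87  87  87]
 [ 93 128 158 159 140  96  84  85  85  86  85  86  86  87  87  86  86  87
   88  88  88  88]
 [ 85 115 150 150 124  85  85  86  84  85  85  85  85  85  84  84  85  86
   86  85  85  86]]
0 [0.55  0.319 0.174] [ 0.44162305  0.12044742  1.72338623  0.          1.29775901 -1.16617327]
0.6 [0.477 0.316 0.151] [ 0.66063523 -0.26016053  2.21273881 -0.5059565   0.74829011 -0.6492731 ]
0.8 [0.457 0.316 0.135] [ 0.75734646 -0.30354193  2.34627661 -0.9000832   0.6485742  -0.23435583]
0.85 [0.453 0.316 0.13 ] [ 0.78204579 -0.30264778  2.37524335 -1.01980646  0.64081632 -0.10717086]
0.9 [0.449 0.315 0.125] [ 0.80657294 -0.29604194  2.40195707 -1.1440639   0.64194683  0.02575043]
```

The bead is at row 180.5, so the catch is at about 1.0 rad: past the clear angle but not fully over. One downward push on the tab finishes the flip, then I re-grip and pull.

```bash
python3 - <<'E'
from h import *
robot.move_l(world([-67,-95,110]),max_speed=.35)
hit=robot.move_l(world([-67,-97,38]),max_speed=.07,stop_force=18);st(f"press {hit}")
robot.move_l(world([-67,-90,265]),max_speed=.35)
x=robot.get_image("side");im=x["img"].mean(2)[172:192,288:293].mean(1).astype(int);print(im)
robot.command_gripper(.5)
p,o=pullpose(0);p=p+[.001,0,0]
robot.move_l([p[0],p[1],.265],max_speed=.3,frame=o)
robot.move_l(p,max_speed=.2,stop_force=12);st("at")
robot.command_gripper(0,f_grip=55);st("grip")
for a in(.1,.2):
    P,o=pullpose(a);hit=robot.move_l(P,max_speed=.08,frame=o,stop_force=25);st(f"{a} {hit}")
    if hit: break
E
```

```text
press True t 40.91 [0.4541 0.2633 0.043 ] F [-4.  -2.2  9.1] M [-0.26  0.61  0.  ] w 0.005 g 4.5
[85 84 81 87 88 85 81 81 81 82 82 82 82 81 82 83 87 87 82 71]
at t 43.8 [0.5506 0.3192 0.1752] F [ 0.  -0.6  0.1] M [ 0.09 -0.1  -0.05] w 0.501 g 0.0
grip t 44.36 [0.5511 0.3192 0.1749] F [-0.4 -0.2  3.7] M [-0.06 -0.13 -0.02] w 0.227 g 55.0
0.1 False t 44.68 [0.5378 0.3188 0.1745] F [ 4.5 -0.7  2.3] M [-0.14 -1.23 -0.05] w 0.228 g 55.0
0.2 False t 44.99 [0.525  0.3182 0.1725] F [ 3.8 -1.5  4.2] M [-0.3  -1.08 -0.09] w 0.226 g 55.0
```

The catch is pressed flat and the lever now yields at about 4 N. I continue to the stop.

```bash
python3 - <<'E'
from h import *
for a in(.3,.4,.5,.6,.68,.72,.76,.80,.84):
    P,o=pullpose(a);hit=robot.move_l(P,max_speed=.08,frame=o,stop_force=18);s=st(f"{a} {hit} want {P.round(4)}")
    F=s["force"];t=F[0]*np.cos(a)+F[2]*np.sin(a);print("tangential",round(t,1))
    if hit or t>18: break
E
```

```text
0.3 False want [0.5115 0.3177 0.1682] t 45.3 [0.5123 0.3178 0.1693] F [ 3.6 -1.7  4.9] M [-0.34 -0.91 -0.16] w 0.229 g 55.0
tangential 4.9
0.4 True want [0.4994 0.3173 0.1638] t 45.56 [0.5    0.3172 0.1648] F [ 2.  -1.   2.6] M [-0.12 -0.46 -0.18] w 0.227 g 55.0
tangential 2.8
```

```bash
python3 - <<'E'
from h import *
st()
for a in(.42,.46,.5):
    P,o=pullpose(a);hit=robot.move_l(P,max_speed=.04,frame=o,stop_force=30);s=st(f"{a} {hit} want {P.round(4)}")
    F=s["force"];t=F[0]*np.cos(a)+F[2]*np.sin(a);print("tangential",round(t,1))
    if hit or t>18: break
x=robot.get_image("side");a=x["img"][100:200,250:370,::-1];cv2.imwrite("pics/c8.png",cv2.resize(a,None,fx=6,fy=6,interpolation=cv2.INTER_CUBIC))
E
```

```text
t 45.56 [0.5    0.3172 0.1648] F [ 2.  -1.   2.6] M [-0.12 -0.46 -0.18] w 0.227 g 55.0
0.42 False want [0.4971 0.3172 0.1628] t 45.81 [0.4981 0.3173 0.1639] F [ 1.4 -2.   5.4] M [-0.35 -0.77 -0.24] w 0.227 g 55.0
tangential 3.5
0.46 False want [0.4924 0.317  0.1606] t 46.08 [0.4931 0.3171 0.1617] F [ 2.  -1.8  7.3] M [-0.4  -0.83 -0.27] w 0.228 g 55.0
tangential 5.0
0.5 False want [0.4878 0.3169 0.1582] t 46.36 [0.4885 0.3169 0.1594] F [ 1.5 -2.   7. ] M [-0.39 -0.83 -0.29] w 0.229 g 55.0
tangential 4.6
```

View pics/c8.png

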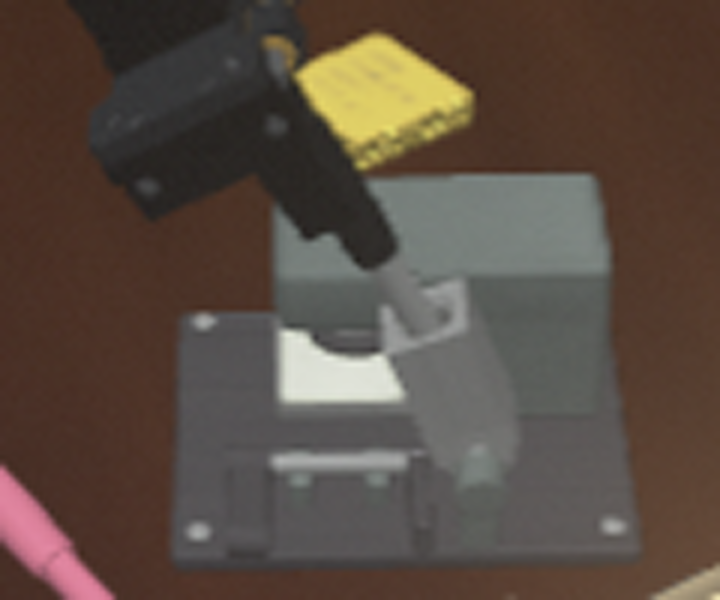

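The lever has leaned forward with the handle still in the socket: mouth at crop (430,310), catch flat at (250,510). The earlier stop was a transient, so I carry on to the end stop.

```bash
python3 - <<'E'
from h import *
for a in(.56,.62,.66,.70,.73,.76,.79,.82,.85,.88):
    P,o=pullpose(a);hit=robot.move_l(P,max_speed=.05,frame=o,stop_force=40);robot.dwell(.05);s=st(f"{a} {hit} want {P.round(4)}")
    F=s["force"];t=F[0]*np.cos(a)+F[2]*np.sin(a);print("tangential",round(t,1))
    if hit or t>16: break
E
```

```text
0.56 False want [0.4812 0.3166 0.1543] t 46.77 [0.4819 0.3167 0.1555] F [ 1.4 -3.1  7.5] M [-0.4  -0.77 -0.34] w 0.226 g 55.0
tangential 5.2
0.62 False want [0.4747 0.3164 0.15  ] t 47.12 [0.4755 0.3164 0.1513] F [ 0.6 -1.5  7.4] M [-0.42 -0.85 -0.4 ] w 0.232 g 55.0
tangential 4.7
0.66 False want [0.4706 0.3162 0.1469] t 47.42 [0.4714 0.3162 0.1482] F [ 2.3 -3.   7.2] M [-0.4  -0.95 -0.44] w 0.228 g 55.0
tangential 6.2
0.7 False want [0.4666 0.3161 0.1437] t 47.73 [0.4673 0.316  0.145 ] F [ 1.3 -2.9  7.4] M [-0.39 -0.99 -0.47] w 0.228 g 55.0
tangential 5.7
0.73 False want [0.4637 0.316  0.1411] t 48.02 [0.4644 0.3159 0.1425] F [-0.7 -2.8  8.9] M [-0.35 -0.92 -0.5 ] w 0.225 g 55.0
tangential 5.4
0.76 False want [0.4608 0.3159 0.1385] t 48.33 [0.4615 0.3158 0.1399] F [-1.  -2.2 10. ] M [-0.44 -0.98 -0.44] w 0.227 g 55.0
tangential 6.2
0.79 False want [0.4581 0.3158 0.1358] t 48.62 [0.4589 0.3157 0.1374] F [-0.2 -2.5 10.4] M [-0.34 -1.   -0.5 ] w 0.227 g 55.0
tangential 7.2
0.82 False want [0.4554 0.3157 0.133 ] t 48.92 [0.4578 0.3158 0.1364] F [ 9.8 -2.3  7.5] M [-0.34 -1.61 -0.56] w 0.228 g 55.0
tangential 12.1
0.85 False want [0.4528 0.3156 0.1301] t 49.23 [0.4571 0.3159 0.1358] F [23.5 -1.7  6.2] M [-0.35 -2.54 -0.63] w 0.225 g 55.0
tangential 20.1
```

```bash
python3 - <<'E'
from h import *
robot.dwell(.5);st();print(robot.sign_off())
E
```

```text
t 49.73 [0.4571 0.3159 0.1358] F [22.4 -1.8  6.6] M [-0.34 -2.38 -0.58] w 0.226 g 55.0
the job is handed in; nothing more can be done
None
```

I handed the job in at 49.7 s with the catch flipped flat and the gripper still holding the handle, pulled forward to the lever's stop at about 20 N; the handle bottomed hard about 3.5 mm above the nominal socket floor and would not go lower, and I viewed 12 pictures against the limit of 10.

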